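# Prime the soap pump that stands over the cup

### The arm

A 6-joint arm with a two-finger parallel gripper is mounted at the origin on a cart in front of the work surface, level with it; the furniture and walls round the work are solid. World frame = base frame: x ahead of the robot, y to its left, z up, the work surface at z = 0. Lengths are in m, angles in rad, forces in N, time in s.
With the tool pointing down it reaches from about 0.4 to 0.825 m from the base axis. Payload 7 kg.
Tool frame: the origin (TCP) lies at the very end of the fingers, on their centre line; the grasp point (between the pads) lies 19 mm behind it; z points along the fingers, y is the line along which they close (so a half turn about z gives the same grasp; the last joint's range is limited). The gripper opens to 85 mm and grips with 20 to 120 N. Pads are 22 mm wide; open, the fingers measure 114 mm over their backs; the gripper's body (76 mm by 85 mm) begins 54 mm behind the grasp point. The pads swing forward as they close: fully open they stand 13 mm farther back than shut.
Start: joints at [-1.016, 0.359, 0.012, 0, -1.224, -0.288], TCP at [0.178, -0.651, 0.231] pointing down, gripper open.
Joint ranges: [-3.07, 3.07], [-1.43, 2.12], [-1.02, 1.25], [-3.03, 1.67], [-3.05, -0], [-3.03, 3.03]. Speed limits (rad/s): [2.39, 2.39, 3.01, 3.14, 3.14, 3.14].

### API

Orientations are given as a unit quaternion [x, y, z, w].
In Python, from cell import env gives the robot as it stands. The module is installed in compiled form; this text tells all that it offers.
- The arm moves only by the shell command python3 -m handwheel 'ROWS' [FORCE]. ROWS is JSON, a list of rows, each an object with "rotation": the turn, a rotation vector about the world's x, y, z normalised to -1 to 1, where 1 is 0.15 rad, a list of three; "travel": the shift along the world's x, y, z normalised to -1 to 1, where 1 is 40 mm, a list of three; "claw": the opening, from 0 (shut) to 1 (fully open). A call has 1 to 8 rows; each row shifts and turns the commanded pose from where the row before left it; what a row does not reach is not made up. A row lasts 1/10 s, in which the tool goes at most 50 mm and 8.59 degrees, less where a joint would pass 70% of its speed; a pose out of reach is approached as far as the arm can. A call with a number of a shift or a turn outside -1 to 1 is refused whole. A call with a gripper value outside its range is refused whole. The fingers move at their own pace and stop on an object; FORCE is the grip in N (left out, the last holds). Time passes only in rows, so rows that do not move let the fingers close. It gives the time, the measured TCP pose, the force, the opening and the grip force at its end, in the units of the state.
- env.get_state(): the state, without advancing time (a new reading comes with each control period).
- env.read_camera(name): name is "side" or "top" or "wrist"; returns (picture, depth): 400x640x3 uint8, red, green, blue; 400x640 float32, m along the optical axis (not along the pixel's ray), 0 where there is no reading.
- env.camera_params(name): a dict with "fx", "fy", "cx", "cy" (pixels), "rvec" (rotation vector, rad) and "tvec" (3), from world to camera coordinates, as OpenCV has them. Camera axes: x right, y down, z forward; pixel columns grow to the right and rows downward; lengths in m; the calibration is good to about 2 mm. A picture is of the moment at which its call begins: read the wrist's pose just before it. camera_params takes no time and is no camera call; for the wrist camera it gives the pose at the moment of the call.
- env.hand_in(): hands the job in; it is judged then, once.
The state is a dict: "clock": time; "joint_positions": joint angles; "joint_vel": joint speeds; "effort": joint torques, N m; "ee_pos": TCP position; "orientation": TCP orientation; "wrist_force": force on the tool from outside, world axes, zero at the start; "moment": the same for the moment, N m; "opening": finger opening in m; "gripper_force": force on a finger pad.
Only numpy, scipy, OpenCV 4.12 (cv2) and the standard library are available. Lean on these libraries where they do the work, as an engineer would, in place of code of your own. Each camera call takes 0.05 s, during which the arm holds its last target. There are 200 camera calls.

### The job

Two refilled soap dispensers stand on the worktop, and a cup has been set under the spout of one of them to catch the first drops. Prime that one: press its pump head straight down to the stop and then let it spring all the way up again. Do not work or push aside the other dispenser, and leave the cup standing under the spout.

Things in the scene. Friction and masses are not known exactly. Their poses are not given: they have to be found in the camera images.
- first_head (a point): the centre of the flat top of the pump head to be pressed: a round steel button 36 mm across, 135 mm above the worktop when up, 115 mm at the stop, on a loose squat white ceramic bottle (72 mm across, 85 mm tall, about 0.7 kg; press near the button's middle). A 10 mm thick steel spout runs from it along this frame's -y, 2 mm below the button's top, and hangs over the cup. z up
- first_spout (a point): the mouth of that dispenser's spout, 100 mm horizontally from the head's centre and 27 mm below its top face; it goes down and up with the head. (Behind the dispensers wall cabinets hang over the worktop, from x = 0.57 m on and from 0.57 m up: keep the wrist and arm in front of them)
- first_plunger (a joint): stroke of that pump head in m: 0 = up, grows as it is pressed, 0.020 = at the stop. A spring pushes it up: about 2 N to start it, 6 N at the stop; beyond that it is solid. Let go, it rises by itself in less than half a second
- second_head (a point): the centre of the top face of the other dispenser's pump head. This dispenser looks just like the first and is as big, but nothing stands under its spout; it is not to be worked
- second_plunger (a joint): stroke of the other dispenser's pump head in m: 0 = up, 0.020 = at the stop
- cup_centre (a point): the middle (half-way up) of the low cream teacup under the first dispenser's spout: 94 mm across, 58 mm tall, with a handle at one side; loose; z up along the cup's axis
There are look-alikes about, which are no part of the job. What is shaped like the part that bears cup_centre but pink is not meant.

How it is judged:
By the outcome, as a careful person would: the job done as asked, in the order asked, and still so for the second after the job is handed in, with the robot touching nothing.
It also fails if it takes over 26 s, if anything falls off the work surface, if the arm or the gripper's body presses on something with over 40 N, if the wrist force passes 120 N, or if a joint passes its speed limit or range.

## Working session

There is one attempt and no reset: what is moved stays moved. The work goes in short steps, Python scripts to look and compute and a shell command to move; the robot and the scene stay as the last step left them, time stands still between calls to the robot, and variables do not carry over. Pictures are saved under pics/ and viewed, at most 10 in all, crops included, and the job is handed in when it is done.

```bash
mkdir -p pics
cat > h.py <<'E'
import numpy as np, cv2
from cell import env
def grab(n,tag):
    P=env.camera_params(n); im,d=env.read_camera(n)
    np.savez(f'{tag}.npz',im=im,d=d,**{k:np.array(v) for k,v in P.items()})
    cv2.imwrite(f'pics/{tag}.png',im[:,:,::-1]); return im,d,P
def cloud(d,P):
    R=cv2.Rodrigues(np.array(P['rvec'],float))[0]; t=np.array(P['tvec'],float)
    v,u=np.mgrid[:d.shape[0],:d.shape[1]]
    c=np.stack([(u-P['cx'])/P['fx']*d,(v-P['cy'])/P['fy']*d,d],-1)
    w=(c-t)@R; w[d<=0]=np.nan; return w
E
python3 - <<'E'
from h import *
for n in('top','side'):
    im,d,P=grab(n,n+'1')
    w=cloud(d,P)
    m=(w[...,2]>.126)&(w[...,2]<.15)
    k,l,s,c=cv2.connectedComponentsWithStats(m.astype(np.uint8))
    for i in range(1,k):
        if s[i,4]>30: print(n,s[i],c[i].round(),np.nanmedian(w[l==i],0).round(3),np.nanmin(w[l==i],0).round(3),np.nanmax(w[l==i],0).round(3))
print(env.get_state())
E
```

```text
top [222 127  26  21 267] [235. 136.] [0.693 0.358 0.129] [0.656 0.317 0.126] [0.725 0.401 0.138]
top [594 138  12  68 282] [599. 171.] [ 0.607 -0.86   0.139] [ 0.492 -0.864  0.126] [ 0.727 -0.854  0.15 ]
top [247 200  35  11 166] [259. 204.] [0.465 0.278 0.133] [0.443 0.195 0.126] [0.477 0.305 0.143]
top [367 207  33  15 161] [378. 214.] [ 0.444 -0.112  0.134] [ 0.419 -0.192  0.126] [ 0.469 -0.086  0.144]
top [609 323  13  77 355] [615. 362.] [-0.004 -0.86   0.138] [-0.112 -0.866  0.126] [ 0.116 -0.854  0.15 ]
side [338 111  77  15 380] [378. 118.] [ 0.611 -0.859  0.138] [ 0.431 -0.879  0.126] [ 0.815 -0.843  0.15 ]
side [300 119  41  19 228] [321. 130.] [ 0.749 -0.521  0.138] [ 0.739 -0.732  0.126] [ 0.837 -0.488  0.15 ]
side [280 121   8   8  34] [283. 124.] [ 0.956 -0.579  0.137] [ 0.95  -0.608  0.126] [ 0.963 -0.539  0.149]
side [466 127 174  28 985] [553. 141.] [-0.162 -0.859  0.138] [-0.47  -0.888  0.126] [ 0.201 -0.838  0.15 ]
side [282 133  10   5  34] [286. 135.] [ 0.865 -0.419  0.144] [ 0.835 -0.447  0.13 ] [ 0.879 -0.394  0.149]
side [272 138  30  10 168] [287. 143.] [ 0.
[... 900 characters left out ...]
: 0.1, 'joint_positions': array([-1.01587610e+00,  3.59335101e-01,  1.11730072e-02, -3.34102010e-04,
       -1.22409683e+00, -2.88079671e-01]), 'joint_vel': array([-0.00036713, -0.00131875,  0.00274144,  0.00067091, -0.00047734,
       -0.00011089]), 'effort': array([-1.96590860e-03, -5.84763050e+01,  2.94109690e+01,  6.95466578e+00,
       -3.17375700e-03, -1.03419080e-05]), 'ee_pos': array([ 0.17784829, -0.65071067,  0.23044974]), 'orientation': array([-1.32968384e-01,  9.91119997e-01,  7.31555576e-04, -1.55873881e-04]), 'wrist_force': array([ 0.46762588,  0.19026471, -0.10842111]), 'moment': array([0.02120999, 0.00683365, 0.02491923]), 'gripper_force': 0.0, 'opening': 0.08563475472422452}
```

View pics/top1.png

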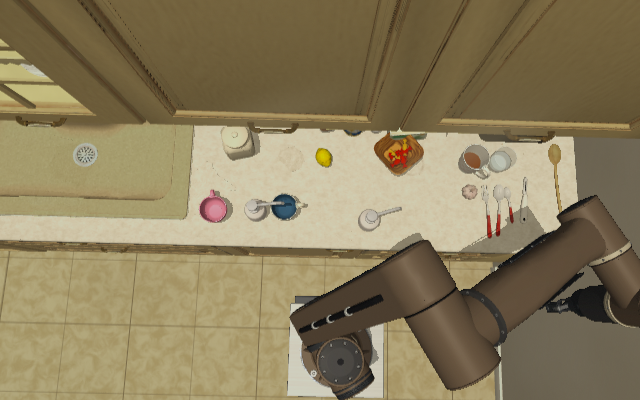

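View pics/side1.png

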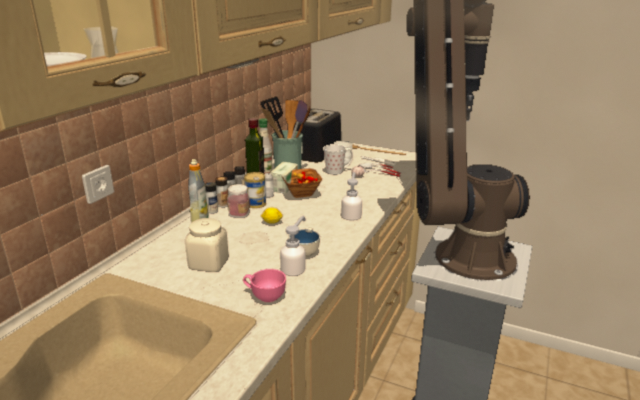

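The first dispenser is the left one: its head is at top-view pixel (254,205) and its spout runs over the dark-filled cup at (285,207). The other is at (370,215) with nothing under its spout, and the pink cup at (213,207) is the look-alike. I'll head there at a safe height.

```bash
python3 -m handwheel '[{"rotation":[0,0,0],"travel":[0.64,0.8,0.2],"claw":0},{"rotation":[0,0,0],"travel":[0.64,0.8,0.2],"claw":0},{"rotation":[0,0,0],"travel":[0.64,0.8,0.2],"claw":0},{"rotation":[0,0,0],"travel":[0.64,0.8,0.2],"claw":0},{"rotation":[0,0,0],"travel":[0.64,0.8,0.2],"claw":0},{"rotation":[0,0,0],"travel":[0.64,0.8,0.2],"claw":0},{"rotation":[0,0,0],"travel":[0.64,0.8,0],"claw":0},{"rotation":[0,0,0],"travel":[0.64,0.8,0],"claw":0}]'
python3 -m handwheel '[{"rotation":[0,0,0],"travel":[0.64,0.8,0],"claw":0},{"rotation":[0,0,0],"travel":[0.64,0.8,0],"claw":0},{"rotation":[0,0,0],"travel":[0.6,0.8,0],"claw":0},{"rotation":[0,0,0],"travel":[0,0.9,0],"claw":0},{"rotation":[0,0,0],"travel":[0,0.9,0],"claw":0},{"rotation":[0,0,0],"travel":[0,0.9,0],"claw":0}]'
```

```text
clock: 0.9
ee_pos: [0.3835, -0.3936, 0.2795]
orientation: [-0.133, 0.991, -0.0, 0.0]
wrist_force: [0.6, -0.4, -0.2]
opening: -0.0
gripper_force: 0.0
clock: 1.5
ee_pos: [0.4576, -0.1896, 0.2788]
orientation: [-0.133, 0.991, 0.0, -0.0]
wrist_force: [0.6, -0.1, 0.7]
opening: 0.0001
gripper_force: 0.0
```

```bash
python3 -m handwheel '[{"rotation":[0,0,0],"travel":[0,0.95,0],"claw":0},{"rotation":[0,0,0],"travel":[0,0.95,0],"claw":0},{"rotation":[0,0,0],"travel":[0,0.95,0],"claw":0},{"rotation":[0,0,0],"travel":[0,0.95,0],"claw":0},{"rotation":[0,0,0],"travel":[0,0.95,0],"claw":0},{"rotation":[0,0,0],"travel":[0,0.95,0],"claw":0},{"rotation":[0,0,0],"travel":[0,0.95,0],"claw":0},{"rotation":[0,0,0],"travel":[0,0.95,0],"claw":0}]'
python3 -m handwheel '[{"rotation":[0,0,0],"travel":[0,0.95,0],"claw":0},{"rotation":[0,0,0],"travel":[0,0.95,0],"claw":0},{"rotation":[0,0,0],"travel":[0,0.95,0],"claw":0},{"rotation":[0,0,0],"travel":[0,0,0],"claw":0}]'
python3 - <<'E'
from h import *
im,d,P=grab('wrist','w1'); w=cloud(d,P)
m=(w[...,2]>.126)&(w[...,2]<.145)
k,l,s,c=cv2.connectedComponentsWithStats(m.astype(np.uint8))
for i in range(1,k):
    if s[i,4]>30: print(s[i],c[i].round(),np.nanmedian(w[l==i],0).round(4),np.nanmin(w[l==i],0).round(4),np.nanmax(w[l==i],0).round(4))
E
```

```text
clock: 2.3
ee_pos: [0.4574, 0.1144, 0.2793]
orientation: [-0.133, 0.991, 0.0, -0.0]
wrist_force: [0.5, -0.5, 0.8]
opening: 0.0
gripper_force: 0.0
clock: 2.7
ee_pos: [0.4578, 0.2303, 0.2785]
orientation: [-0.134, 0.991, -0.0, -0.0]
wrist_force: [-0.1, -0.5, -0.5]
opening: -0.0002
gripper_force: 0.0
[ 282  183  118   36 1854] [356. 197.] [0.464  0.2762 0.1321] [0.4424 0.1935 0.126 ] [0.4775 0.3057 0.1354]
```

View pics/w1.png

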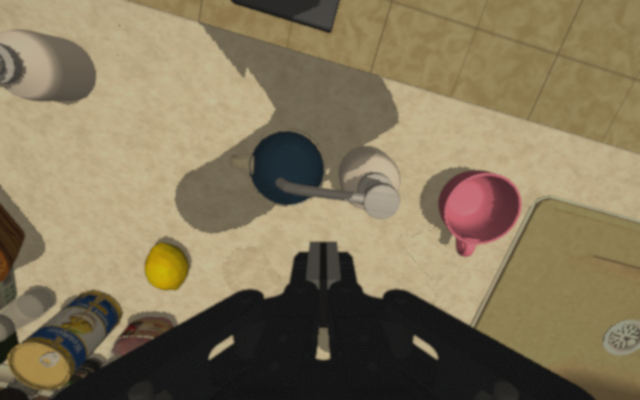

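The spout's mouth is over the cream, dark-filled cup at (287,168). The button is at about (382,199).

Run:
```python
import numpy as np,cv2
from h import cloud
z=np.load('w1.npz'); w=cloud(z['d'],{k:z[k] for k in z.files})
m=(w[...,2]>.1325)&(w[...,2]<.14); p=w[m]
p=p[p[:,1]>.268]; print(len(p),p.min(0),p.max(0),cv2.minEnclosingCircle(p[:,:2].astype(np.float32)))
g=cv2.cvtColor(z['im'],cv2.COLOR_RGB2GRAY)
c=cv2.HoughCircles(g[170:230,350:415],cv2.HOUGH_GRADIENT,1,20,param1=80,param2=10,minRadius=14,maxRadius=24)
print(c)
R=cv2.Rodrigues(z['rvec'])[0];t=z['tvec'];C=-R.T@t
for uv in [(382,199)]+([c[0,0,:2]+[350,170]] if c is not None else []):
    r=R.T@np.array([(uv[0]-z['cx'])/z['fx'],(uv[1]-z['cy'])/z['fy'],1]); print(uv,C+r*(.135-C[2])/r[2])
```

```text
828 [0.44346308 0.26969683 0.13250244] [0.47689087 0.3049639  0.13535238] ((0.4602789878845215, 0.28726059198379517), 0.018198153004050255)
[[[31.5 32.5 17.7]]]
(382, 199) [0.45680551 0.28767518 0.135     ]
[381.5 202.5] [0.46023397 0.28833033 0.135     ]
```

```bash
python3 -m handwheel '[{"rotation":[0,0,0],"travel":[0.03,0.71,0],"claw":0},{"rotation":[0,0,0],"travel":[0.03,0.71,0],"claw":0},{"rotation":[0,0,0],"travel":[0,0,-0.8],"claw":0},{"rotation":[0,0,0],"travel":[0,0,-0.9],"claw":0},{"rotation":[0,0,0],"travel":[0,0,-0.9],"claw":0},{"rotation":[0,0,0],"travel":[0,0,-0.5],"claw":0},{"rotation":[0,0,0],"travel":[0,0,0],"claw":0},{"rotation":[0,0,0],"travel":[0,0,0],"claw":0}]'
python3 - <<'E'
from h import *
grab('wrist','w2')
E
```

```text
clock: 3.55
ee_pos: [0.4607, 0.2832, 0.1559]
orientation: [-0.133, 0.991, -0.0, 0.0]
wrist_force: [-0.0, 0.3, 0.3]
opening: 0.0001
gripper_force: 0.0
```

View pics/w2.png

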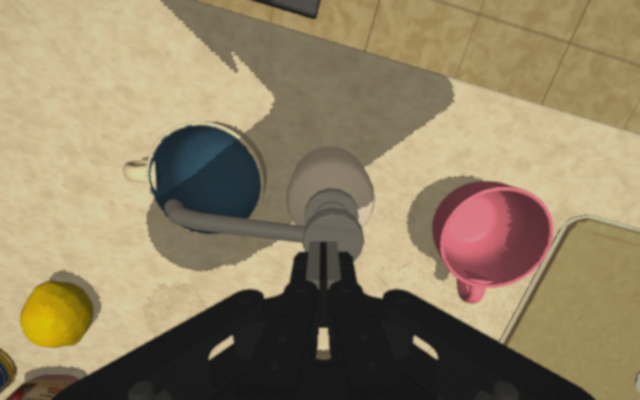

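The fingertips are over the button at about (333,235), roughly 4 mm short in y. I'll correct that and press in small steps.

```bash
python3 -m handwheel '[{"rotation":[0,0,0],"travel":[0,0.11,0],"claw":0},{"rotation":[0,0,0],"travel":[0,0,-0.2],"claw":0},{"rotation":[0,0,0],"travel":[0,0,-0.2],"claw":0},{"rotation":[0,0,0],"travel":[0,0,-0.2],"claw":0},{"rotation":[0,0,0],"travel":[0,0,-0.1],"claw":0},{"rotation":[0,0,0],"travel":[0,0,-0.1],"claw":0},{"rotation":[0,0,0],"travel":[0,0,0],"claw":0}]'
python3 -m handwheel '[{"rotation":[0,0,0],"travel":[0,0,-0.1],"claw":0},{"rotation":[0,0,0],"travel":[0,0,-0.1],"claw":0},{"rotation":[0,0,0],"travel":[0,0,0],"claw":0}]'
```

```text
clock: 4.3
ee_pos: [0.4604, 0.2882, 0.123]
orientation: [-0.133, 0.991, -0.0, -0.0]
wrist_force: [-0.3, 0.8, 4.8]
opening: -0.0003
gripper_force: 2.0
clock: 4.6
ee_pos: [0.4604, 0.2882, 0.1154]
orientation: [-0.133, 0.991, 0.0, 0.0]
wrist_force: [-2.0, 1.0, 5.9]
opening: 0.0003
gripper_force: 2.7
```

Nearly at the stop, so I'll press a little farther until the force rises.

```bash
python3 -m handwheel '[{"rotation":[0,0,0],"travel":[0,0,-0.03],"claw":0},{"rotation":[0,0,0],"travel":[0,0,0],"claw":0}]'
```

```text
clock: 4.8
ee_pos: [0.4605, 0.2882, 0.1151]
orientation: [-0.133, 0.991, 0.0, 0.0]
wrist_force: [-2.3, 0.2, 8.3]
opening: 0.0
gripper_force: 4.8
```

```bash
python3 -m handwheel '[{"rotation":[0,0,0],"travel":[0,0,-0.03],"claw":0},{"rotation":[0,0,0],"travel":[0,0,0],"claw":0}]'
```

```text
clock: 5.0
ee_pos: [0.4609, 0.2884, 0.115]
orientation: [-0.133, 0.991, 0.0, 0.001]
wrist_force: [-5.9, -2.3, 18.3]
opening: 0.0003
gripper_force: 9.0
```

The force has jumped to 18 N with no further travel, so it is at the stop. Now straight up and clear.

```bash
python3 -m handwheel '[{"rotation":[0,0,0],"travel":[0,0,0.2],"claw":0},{"rotation":[0,0,0],"travel":[0,0,0.4],"claw":0},{"rotation":[0,0,0],"travel":[0,0,0.8],"claw":0},{"rotation":[0,0,0],"travel":[0,0,0.9],"claw":0},{"rotation":[0,0,0],"travel":[0,0,0.9],"claw":0},{"rotation":[0,-0,0],"travel":[0,-0.5,0.5],"claw":0},{"rotation":[0,0,0],"travel":[0,-0.9,0],"claw":0},{"rotation":[0,0,0],"travel":[0,0,0],"claw":0}]'
python3 - <<'E'
from h import *
im,d,P=grab('wrist','w3'); w=cloud(d,P)
m=(w[...,2]>.1325)&(w[...,2]<.14); p=w[m]; p=p[(p[:,1]>.268)&(p[:,1]<.33)]
print(len(p),np.median(p,0),cv2.minEnclosingCircle(p[:,:2].astype(np.float32)))
E
```

```text
clock: 5.8
ee_pos: [0.4598, 0.2294, 0.2617]
orientation: [-0.132, 0.991, 0.0, 0.0]
wrist_force: [0.9, 1.2, 0.5]
opening: 0.0002
gripper_force: 0.0
928 [0.46022571 0.28815978 0.13341612] ((0.46027740836143494, 0.28823742270469666), 0.017465217038989067)
```

View pics/w3.png

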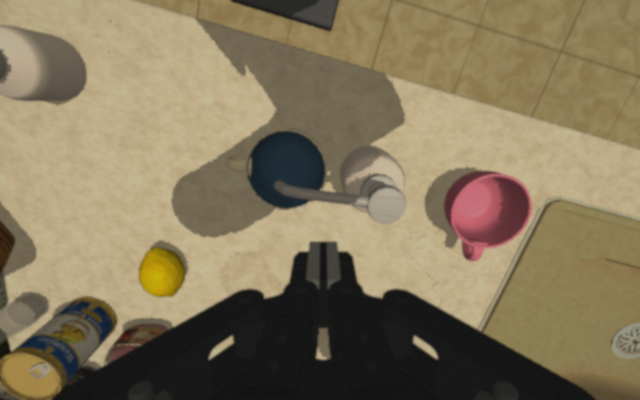

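The head is back up at about z = 0.134 (pixel (386,204)), the dispenser has not moved, and the cup is still under the spout at (287,170).

```bash
python3 -c "
from cell import env
print(env.hand_in())"
```

```text
the job is handed in; nothing more can be done
None
```

I pressed the pump head of the dispenser over the cream cup down to its stop and let it spring fully back up. The cup is still under the spout, the other dispenser was not touched, and the job is handed in; no verdict was shown.

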